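# Weigh the long battery cell

## Task

Four bare battery cells stand in the wells of the charger. Lift the longest one straight up out of its well, keep it upright, and stand it in the middle of the scale's pan for weighing; set it down there gently without dropping it, and let go.

Things in the scene. Friction and masses are not known exactly. Their poses are not given: they have to be found in the camera images.
- long_cell: Longest of the four cells: grey cylinder, 33 mm across, 140 mm tall, steel button on top, 0.2 to 0.4 kg. Origin: centre of its underside, z up along it. It starts in any of the four wells, underside 8 mm and top 148 mm above the table, so 82 mm stand out. The other wells hold cells of like look and width: one 105 mm tall (47 mm stand out), two 70 mm tall (12 mm stand out).
- charger: Black block fixed to the table left or right of the robot's x, 150 (x) by 260 (y) by 66 mm high, yaw within 17 degrees. Origin: centre of its underside, z up. Four round wells, 35 mm wide, 58 mm deep, at x = 0, y = -82.5, -27.5, 27.5, 82.5 mm. Guard rails along y at x = -68 and 68 mm, tops 86 mm above the table. Fingers have room on a cell's -x and +x sides; neighbours stand along y.
- pan (a point): Centre of the top face of the bench scale's flat rigid steel pan, 124 mm (x) by 130 mm (y), 32 mm above the table, on a low white case 180 by 150 mm fixed to the table on the other side from the charger. z up.

How it is judged:
On the way:
1. the long cell is held by the fingers, upright within 10 degrees, with its underside clear above the charger's block (z of long_cell in the frame of charger above 0.07 m and angle between long_cell's own z axis and vertical below 0.175 rad and contact force between the fingers and long_cell above 0.5 N), for 0.1 s.
At the end, for the whole second after the job is handed in: The long cell stands on the scale's pan, its axis within 25 mm of the pan's centre, its underside within 8 mm of the pan's height, upright within about 6 degrees, at rest and released (horizontal distance between long_cell and pan below 0.025 m and z of long_cell in the frame of pan between -0.008 and 0.008 m and angle between long_cell's own z axis and vertical below 0.1 rad and linear speed of long_cell below 0.02 m/s and contact force between the fingers and long_cell below 0.1 N); the robot touches nothing.
It fails at once if the long cell is tipped more than 20 degrees from upright (angle between long_cell's own z axis and vertical above 0.35 rad).
It fails at once if the long cell is let go with its underside more than 15 mm above the pan (dropped) (horizontal distance between long_cell and pan below 0.08 m and z of long_cell in the frame of pan above 0.015 m and contact force between the fingers and long_cell below 0.1 N).
It also fails if it takes over 45 s, if anything falls off the work surface, if the arm or the gripper's body presses on something with over 40 N, if the wrist force passes 120 N, or if a joint passes its speed limit or range.

## Robot

A 6-joint arm with a two-finger parallel gripper is mounted at the origin on the work surface. World frame = base frame: x ahead of the robot, y to its left, z up, the work surface at z = 0. Lengths are in m, angles in rad, forces in N, time in s.
With the tool pointing down it reaches from about 0.35 to 0.85 m from the base axis. Payload 8.1 kg.
Tool frame: the origin (TCP) lies on the centre line of the jaws, within the pads' length; the fingertips stand robot.tip_extent ahead of it and the grasp point (between the pads) lies 11 mm behind it (robot.tip_extent is the distance from the TCP to the fingertips, in m); y points along the fingers, z is the direction in which the jaws open and shut, and the axes are right-handed (so a half turn about y gives the same grasp; the last joint's range is limited). The gripper opens to 93 mm and grips with 3 to 60 N. Pads are 15 mm wide; open, the fingers measure 128 mm over their backs; the gripper's body (75 mm by 188 mm) begins 65 mm behind the grasp point.
Start: joints at [1.146, 0.13, 1.488, -0, 1.523, -0.085], TCP at [0.2, 0.566, 0.227] pointing down, gripper open.
Joint ranges: [-2.96, 2.96], [-0.89, 2.26], [0.02, 2.5], [-1.34, 4.48], [0, 2.73], [-2.66, 2.66]. Speed limits (rad/s): [2.39, 2.39, 2.79, 3.14, 3.14, 3.14].

## Interface

Orientations are given as a rotation vector (axis times angle).
In Python, from plant import monitor, optics, robot gives the robot as it stands.
- The arm moves only by the shell command python3 -m inch 'ROWS' [OPENING] [FORCE]. ROWS is JSON, a list that holds one entry, the list of rows, each a list of 6 numbers: the shift along the tool's x, y, z in mm, then the turn, a rotation vector about the tool's x, y, z in rad. A call has 1 to 8 rows; each row shifts and turns the commanded pose from where the row before left it, along the tool's axes as they then stand; what a row does not reach is not made up. A row lasts 1/8 s, in which the tool goes at most 62.5 mm and 10.7 degrees, less where a joint would pass 70% of its speed; a pose out of reach is approached as far as the arm can. A call is refused whole if a number of a shift passes 62.5 or a number of a turn 0.188, either way. A call with a gripper value outside its range is refused whole. OPENING is the finger opening in mm, from 0 to 93, set as the call begins (- or left out, the last holds). The fingers move at their own pace and stop on an object; FORCE is the grip in N (left out, the last holds). Time passes only in rows, so rows that do not move let the fingers close. It gives the time, the measured TCP pose, the force and the opening at its end, in the units of the state.
- monitor.read_state(): the state, without advancing time (a new reading comes with each control period).
- optics.read_camera(name): name is "scene" or "top" or "wrist"; returns a dict with "image" (384x512x3 uint8, blue, green, red), "fx", "fy", "cx", "cy" (pixels), "rvec" (rotation vector, rad) and "tvec" (3), from world to camera coordinates, as OpenCV has them. Camera axes: x right, y down, z forward; pixel columns grow to the right and rows downward; lengths in m; the calibration is good to about 2 mm. The wrist camera is an equidistant fisheye: a pixel r from the principal point sees the ray r / f radians off the axis. A picture is of the moment at which its call begins. There is no depth.
- robot.close_job(): hands the job in, once; it reports no verdict.
The state is a dict: "t": time; "q": joint angles; "dq": joint speeds; "joint_torque": joint torques, N m; "tool_pos": TCP position; "orientation": TCP orientation; "force": force on the tool from outside, world axes, zero at the start; "wrist_torque": the same for the moment, N m; "opening": finger opening in m.
Only numpy, scipy, OpenCV 4.12 (cv2) and the standard library are available. Lean on these libraries where they do the work, as an engineer would, in place of code of your own. Each camera call takes 0.05 s, during which the arm holds its last target.

## Working session

There is one attempt and no reset: what is moved stays moved. The work goes in short steps, Python scripts to look and compute and a shell command to move; the robot and the scene stay as the last step left them, time stands still between calls to the robot, and variables do not carry over. Pictures are saved under pics/ and viewed, and the job is handed in when it is done.

```bash
ls; mkdir -p pics; python3 - <<'E'
from plant import monitor, optics, robot
import cv2
print(monitor.read_state()); print(robot.tip_extent)
for n in ("scene","top"):
    c=optics.read_camera(n); cv2.imwrite(f"pics/{n}0.png",c["image"]); print(n,{k:v for k,v in c.items() if k!="image"})
E
```

```text
pics
{'t': 0.0, 'q': array([ 1.14559518e+00,  1.31113212e-01,  1.48927131e+00, -1.04739972e-05,
        1.52301149e+00, -8.54142002e-02]), 'dq': array([-1.16961399e-03,  9.61127410e-05, -1.48972131e-03, -8.61317069e-04,
        2.45345268e-03,  1.55562666e-03]), 'joint_torque': array([ 6.12098193e-04, -5.59862137e+01, -4.91744936e+01,  7.67344935e-02,
        3.60621780e-02, -1.53671253e-04]), 'tool_pos': array([0.19973286, 0.56519191, 0.22562047]), 'orientation': array([-1.55605182,  0.26705063, -0.26634821]), 'force': array([-0.05700157,  0.73932329,  1.06649839]), 'wrist_torque': array([ 0.01444714, -0.03626123,  0.00510108]), 'opening': 0.0927782783377274}
0.008
scene {'fx': 447.45721549748845, 'fy': 447.45721549748845, 'cx': 253.87629047456795, 'cy': 189.63991203574972, 'rvec': array([ 0.81740961,  2.69776141, -0.9188304 ]), 'tvec': array([ 0.47746102, -0.16279835,  1.16818569])}
top {'fx': 378.59418237616217, 'fy': 378.59418237616217, 'cx': 254.4601749954027, 'cy': 192.9753038256547, 'rvec': array([ 2.1430991 , -2.15149584,  0.15938938]), 'tvec': array([-0.04668435,  0.57540441,  0.64218543])}
```

View pics/scene0.png

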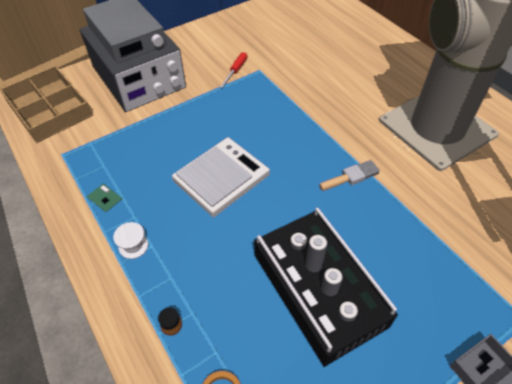

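View pics/top0.png

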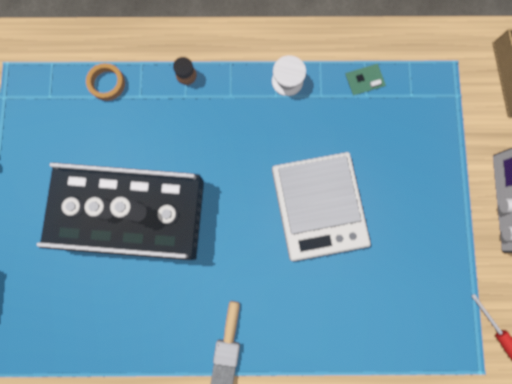

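The scene view shows the long cell at about (318,243), second from the scale end. In the top view it is at (120,207), and the pan is at about (320,190). I'll enlarge both to measure.

```bash
cat > h.py <<'E'
import numpy as np, cv2
from plant import optics, monitor
def ray(c,u,v):
    R,_=cv2.Rodrigues(c["rvec"]); K=np.array([[c["fx"],0,c["cx"]],[0,c["fy"],c["cy"]],[0,0,1]])
    d=R.T@np.linalg.inv(K)@np.array([u,v,1.]); return -R.T@c["tvec"], d
def at(c,u,v,z):
    o,d=ray(c,u,v); return o+d*(z-o[2])/d[2]
def proj(c,P):
    K=np.array([[c["fx"],0,c["cx"]],[0,c["fy"],c["cy"]],[0,0,1]])
    return cv2.projectPoints(np.array(P,float).reshape(-1,1,3),c["rvec"],c["tvec"],K,None)[0].reshape(-1,2)
E
python3 - <<'E'
import cv2
a=cv2.imread("pics/top0.png")
cv2.imwrite("pics/t_ch.png",cv2.resize(a[155:270,30:215],None,fx=4,fy=4,interpolation=cv2.INTER_CUBIC))
cv2.imwrite("pics/t_sc.png",cv2.resize(a[145:265,265:375],None,fx=5,fy=5,interpolation=cv2.INTER_CUBIC))
E
```

```text
(no output)
```

View pics/t_ch.png

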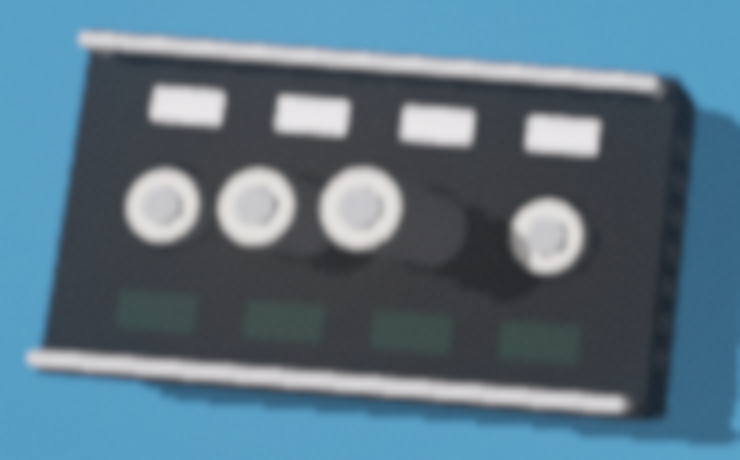

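View pics/t_sc.png

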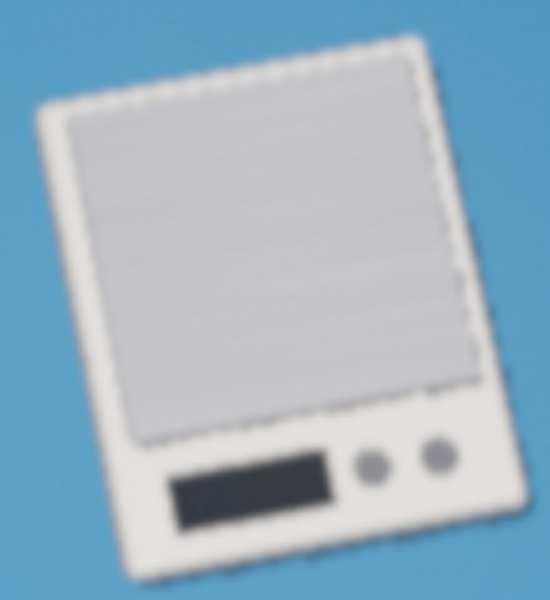

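```bash
python3 - <<'E'
from h import *
c=optics.read_camera("top")
cv=lambda p,s,o:((p[0]+.5)/s-.5+o[0],(p[1]+.5)/s-.5+o[1])
np.set_printoptions(precision=4,suppress=True)
print("cam",ray(c,0,0)[0])
for n,p,z in [("s1",(162,205),.078),("mid",(256,206),.113),("long",(361,208),.148),("s2",(547,236),.078)]:
    print(n,at(c,*cv(p,4,(30,155)),z))
r=[at(c,*cv(p,4,(30,155)),.086) for p in [(82,40),(660,85),(628,405),(32,358)]]
print("rails",np.array(r),np.mean(r,0),[np.linalg.norm(r[i]-r[i-1]) for i in range(4)])
for a,b in((0,1),(3,2)):
    d=r[a]-r[b]; print("yaw",np.arctan2(-d[0],d[1]))
r=[at(c,*cv(p,5,(265,145)),.032) for p in [(68,118),(412,58),(482,380),(138,444)]]
print("pan",np.array(r),np.mean(r,0),[np.linalg.norm(r[i]-r[i-1]) for i in range(4)])
s=optics.read_camera("scene")
a=cv2.resize(s["image"][200:370,240:410],None,fx=4,fy=4,interpolation=cv2.INTER_CUBIC)
cv2.imwrite("pics/s_ch.png",a[:590])
E
```

```text
cam [ 0.4762 -0.0468  0.7189]
s1 [0.5489 0.2647 0.078 ]
mid [0.5444 0.2099 0.113 ]
long [0.5396 0.1553 0.148 ]
s2 [0.5351 0.1007 0.078 ]
rails [[0.6189 0.2995 0.086 ]
 [0.5985 0.0528 0.086 ]
 [0.4644 0.0635 0.086 ]
 [0.4846 0.3103 0.086 ]] [0.5416 0.1815 0.086 ] [np.float64(0.1347742218857101), np.float64(0.24757978241729897), np.float64(0.1345620657932596), np.float64(0.2476102446690954)]
yaw -0.08253557653373106
yaw -0.0816783783574818
pan [[ 0.6229 -0.0931  0.032 ]
 [ 0.6452 -0.2215  0.032 ]
 [ 0.5253 -0.2422  0.032 ]
 [ 0.5026 -0.1168  0.032 ]] [ 0.574  -0.1684  0.032 ] [np.float64(0.12254303452781562), np.float64(0.1303014575171491), np.float64(0.12171360102090632), np.float64(0.12739255888108983)]
```

View pics/s_ch.png

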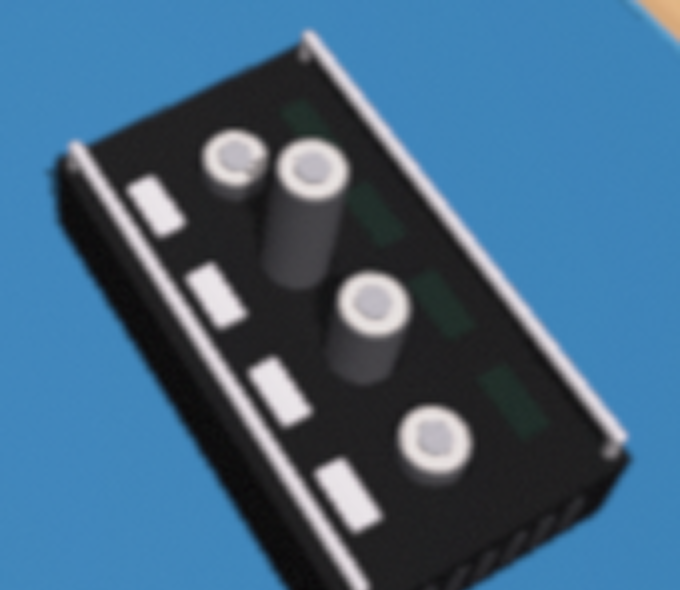

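```bash
cat >> h.py <<'E'
from scipy.spatial.transform import Rotation as Ro
np.set_printoptions(precision=4,suppress=True)
def plan(target,ang):  # TCP target, jaw direction angle in world
    s=monitor.read_state(); R=Ro.from_rotvec(s["orientation"])
    best=None
    for k in(0,np.pi):
        z=np.array([np.cos(ang+k),np.sin(ang+k),0]); y=np.array([0,0,-1.]); x=np.cross(y,z)
        T=Ro.from_matrix(np.c_[x,y,z]); d=(R.inv()*T).as_rotvec()
        if best is None or np.linalg.norm(d)<np.linalg.norm(best[0]): best=(d,T)
    d=np.array(target)-s["tool_pos"]
    print("t",s["t"],"pos",s["tool_pos"],"q",s["q"]); print("R\n",R.as_matrix())
    print("turn(tool)",best[0],"shift now-axes mm",R.inv().apply(d)*1e3,"shift target-axes mm",best[1].inv().apply(d)*1e3)
    print("force",s["force"],"open",s["opening"])
E
python3 - <<'E'
from h import *
s=optics.read_camera("scene")
o=lambda x,y:((x+.5)/4-.5+240,(y+.5)/4-.5+200)
print(at(s,*o(313,168),.148),at(s,*o(373,303),.113),at(s,*o(435,440),.078))
plan([.5397,.1553,.20],-.082)
E
```

```text
[0.5409 0.1593 0.148 ] [0.5459 0.2137 0.113 ] [0.5507 0.2691 0.078 ]
t 0.25 pos [0.1998 0.5655 0.2261] q [ 1.1456  0.1308  1.4887  0.      1.523  -0.0854]
R
 [[ 0.9428 -0.0004  0.3333]
 [-0.3333 -0.0008  0.9428]
 [-0.0001 -1.     -0.0008]]
turn(tool) [0.0008 1.313  0.0005] shift now-axes mm [ 457.1393   26.3222 -273.4258] shift target-axes mm [380.9674  26.131  372.3063]
force [-0.3723 -0.4214 -0.3107] open 0.0931460136030144
```

Top and scene agree to 4 mm on the long cell, and the 55 mm spacing and pan size check out. I'll take (0.540, 0.157) for now and refine with the wrist camera.

```bash
python3 -m inch '[[[45,0,-27,0,0,0],[45,0,-27,0,0,0],[45,0,-27,0,0,0],[45,0,-27,0,0,0],[45,0,-27,0,0,0],[45,0,-27,0,0,0],[45,0,-27,0,0,0],[45,0,-27,0,0,0]]]' 93
python3 -m inch '[[[0,0,0,0,0.164,0],[0,0,0,0,0.164,0],[0,0,0,0,0.164,0],[0,0,0,0,0.164,0],[0,0,0,0,0.164,0],[0,0,0,0,0.164,0],[0,0,0,0,0.164,0],[0,0,0,0,0.164,0]]]' 93
python3 - <<'E'
from h import *
plan([.540,.157,.225],-.082)
E
```

```text
t: 1.25
tool_pos: [0.4682, 0.2406, 0.2267]
orientation: [-1.554, 0.266, -0.267]
force: [1.0, -0.1, 0.1]
opening: 0.0928
t: 2.25
tool_pos: [0.4673, 0.2421, 0.2265]
orientation: [-1.167, 1.273, -1.273]
force: [-1.0, -0.4, -0.2]
opening: 0.0932
t 2.25 pos [0.4673 0.2421 0.2265] q [ 0.3805 -0.0694  1.6923  0.      1.5189  0.4669]
R
 [[-0.0863 -0.0002  0.9963]
 [-0.9963 -0.     -0.0863]
 [ 0.0001 -1.     -0.0002]]
turn(tool) [ 0.0002 -0.0044  0.0001] shift now-axes mm [78.4622  1.5319 79.7692] shift target-axes mm [78.8115  1.5412 79.424 ]
force [-1.0295 -0.3588 -0.2255] open 0.09322664493839573
```

```bash
python3 -m inch '[[[26,0,26.5,0,-0.004,0],[26,0,26.5,0,0,0],[26.5,0,26.5,0,0,0],[0,0,0,0,0,0]]]' 93
python3 - <<'E'
from h import *
plan([.540,.157,.225],-.082)
c=optics.read_camera("wrist"); cv2.imwrite("pics/w1.png",c["image"]); print({k:v for k,v in c.items() if k!="image"})
t=optics.read_camera("top"); cv2.imwrite("pics/t1.png",t["image"])
E
```

```text
t: 2.75
tool_pos: [0.5415, 0.1557, 0.2263]
orientation: [-1.171, 1.268, -1.268]
force: [0.5, -0.2, -0.5]
opening: 0.0931
t 2.75 pos [0.5415 0.1557 0.2263] q [ 0.1893  0.0324  1.5921 -0.0005  1.5174  0.2692]
R
 [[-0.0798 -0.0003  0.9968]
 [-0.9968 -0.0006 -0.0798]
 [ 0.0006 -1.     -0.0003]]
turn(tool) [0.0003 0.0021 0.0006] shift now-axes mm [-1.1954  1.2989 -1.5854] shift target-axes mm [-1.1914  1.2992 -1.5882]
force [ 0.4847 -0.2468 -0.4637] open 0.09312764189646028
{'fx': 297.3186396354542, 'fy': 297.3186396354542, 'cx': 261.74476399559023, 'cy': 196.98195399349294, 'rvec': array([-2.8982,  0.1149,  0.0143]), 'tvec': array([-0.5278,  0.1648,  0.4359])}
```

View pics/w1.png

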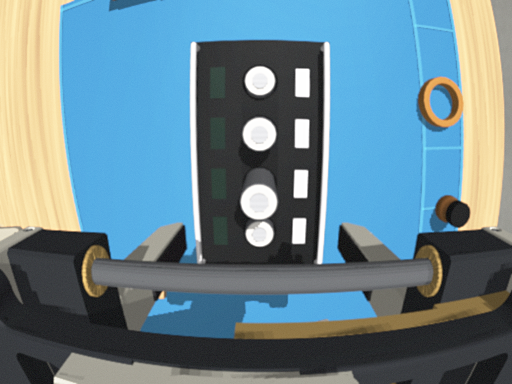

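The wrist view has the long cell's top at about (259,203), between the open fingers at (170,250) and (350,250). I'll turn that pixel into a position.

```bash
cat >> h.py <<'E'
def wat(c,u,v,z):
    R,_=cv2.Rodrigues(c["rvec"]); p=np.array([u-c["cx"],v-c["cy"]])/c["fx"]; th=np.linalg.norm(p)
    d=R.T@np.r_[np.sin(th)*p/th,np.cos(th)]; o=-R.T@c["tvec"]; return o+d*(z-o[2])/d[2]
E
python3 - <<'E'
from h import *
c=optics.read_camera("wrist"); print(-cv2.Rodrigues(c["rvec"])[0].T@c["tvec"])
i=c["image"]
for n,(u,v),z in [("long",(259,203),.148),("mid",(259,133.5),.113),("s1",(260,81),.078),("s2",(259,234),.078)]: print(n,wat(c,u,v,z))
cv2.imwrite("pics/w1c.png",cv2.resize(i[50:260,180:340],None,fx=2.8,fy=2.8,interpolation=cv2.INTER_CUBIC))
E
```

```text
[0.5459 0.2234 0.3839]
long [0.5386 0.1609 0.148 ]
mid [0.5426 0.2163 0.113 ]
s1 [0.5474 0.2695 0.078 ]
s2 [0.5336 0.1071 0.078 ]
```

View pics/w1c.png

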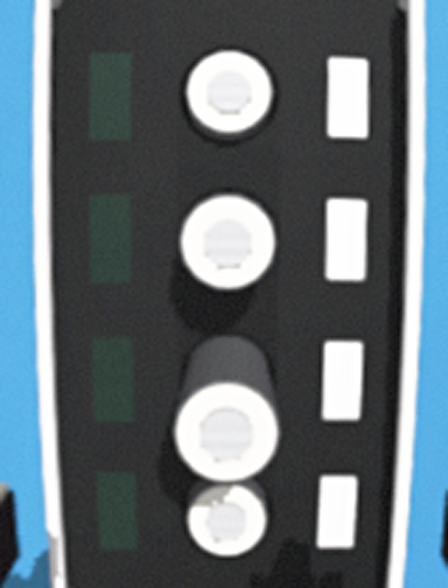

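Estimates: top (0.5397, 0.1553), scene (0.5409, 0.1593), wrist (0.5398, 0.160). I'll use about (0.540, 0.158). The grasp height will be z = 0.115, which keeps the tips above the rails.

```bash
python3 -m inch '[[[-2.2,15,-1.7,0,0.002,0],[0,20,0,0,0,0],[0,20,0,0,0,0],[0,20,0,0,0,0],[0,15,0,0,0,0],[0,15,0,0,0,0],[0,10,0,0,0,0],[0,7,0,0,0,0]]]' 93
python3 - <<'E'
from h import *
plan([.540,.158,.104],-.082)
t=optics.read_camera("wrist"); cv2.imwrite("pics/w2.png",t["image"])
t=optics.read_camera("scene"); cv2.imwrite("pics/s2.png",cv2.resize(t["image"][130:380,200:460],None,fx=2.3,fy=2.3))
E
```

```text
t: 3.9
tool_pos: [0.539, 0.1599, 0.1041]
orientation: [-1.171, 1.267, -1.267]
force: [-0.2, 0.4, 0.5]
opening: 0.093
t 3.9 pos [0.539  0.1599 0.1041] q [0.1971 0.1211 1.7273 0.     1.2933 0.2763]
R
 [[-0.0791 -0.0001  0.9969]
 [-0.9969  0.     -0.0791]
 [-0.     -1.     -0.0001]]
turn(tool) [ 0.0001  0.0029 -0.    ] shift now-axes mm [1.7939 0.1381 1.1205] shift target-axes mm [1.7906 0.1382 1.1256]
force [-0.1711  0.354   0.5408] open 0.09301160613798108
```

View pics/w2.png

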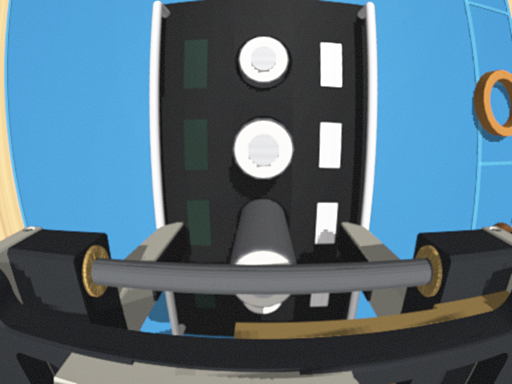

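View pics/s2.png

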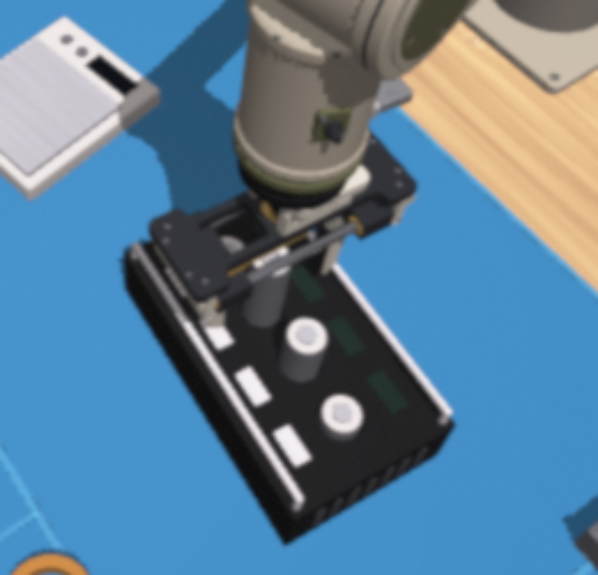

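The wrist view shows the cell at column 263, midway between the fingers, and the scene view shows the tips above the rails. Closing gently.

```bash
python3 -m inch '[[[1,0,0.7,0,0,0],[0,0,0,0,0,0],[0,0,0,0,0,0],[0,0,0,0,0,0],[0,0,0,0,0,0],[0,0,0,0,0,0],[0,0,0,0,0,0],[0,0,0,0,0,0]]]' 0 10
python3 - <<'E'
from h import *
s=monitor.read_state(); print(s["wrist_torque"],s["force"])
E
```

```text
t: 5.0
tool_pos: [0.5395, 0.1589, 0.1046]
orientation: [-1.171, 1.267, -1.267]
force: [-1.3, 0.8, -0.0]
opening: 0.0328
[-0.0405  0.1639  0.0381] [-1.2634  0.8242 -0.0031]
```

The opening is 32.8 mm, which matches the 33 mm cell, and the side force is only about 1 N. I'll firm the grip and start lifting.

```bash
python3 -m inch '[[[0,0,0,0,0,0],[0,0,0,0,0,0],[0,-5,0,0,0,0],[0,-10,0,0,0,0],[0,-10,0,0,0,0],[0,0,0,0,0,0]]]' 0 35
python3 - <<'E'
from h import *
s=monitor.read_state(); print(s["wrist_torque"],s["force"])
E
```

```text
t: 5.75
tool_pos: [0.5402, 0.159, 0.1311]
orientation: [-1.169, 1.266, -1.268]
force: [0.5, -0.4, -3.8]
opening: 0.0326
[-0.0418  0.0686  0.0108] [ 0.5107 -0.4037 -3.7564]
```

```bash
python3 -m inch '[[[0,-10,0,0,0,0],[0,-15,0,0,0,0],[0,-20,0,0,0,0],[0,-20,0,0,0,0],[0,-15,0,0,0,0],[0,-10,0,0,0,0],[0,0,0,0,0,0],[0,0,0,0,0,0]]]' 0 35
python3 - <<'E'
from h import *
plan([.574,-.1684,.221],-.082)
t=optics.read_camera("wrist"); cv2.imwrite("pics/w3.png",t["image"])
t=optics.read_camera("scene"); cv2.imwrite("pics/s3.png",cv2.resize(t["image"][80:380,160:460],None,fx=2,fy=2))
# pan from scene
E
```

```text
t: 6.75
tool_pos: [0.5392, 0.1588, 0.2188]
orientation: [-1.172, 1.268, -1.267]
force: [-0.1, 0.2, -3.2]
opening: 0.0323
t 6.75 pos [0.5392 0.1588 0.2188] q [0.1952 0.0331 1.6051 0.     1.5047 0.2742]
R
 [[-0.0789 -0.0013  0.9969]
 [-0.9969 -0.0002 -0.0789]
 [ 0.0003 -1.     -0.0013]]
turn(tool) [0.0013 0.003  0.0003] shift now-axes mm [323.411   -2.2045  60.555 ] shift target-axes mm [323.229   -2.2347  61.5182]
force [-0.141   0.1998 -3.16  ] open 0.03225298579851179
```

View pics/w3.png

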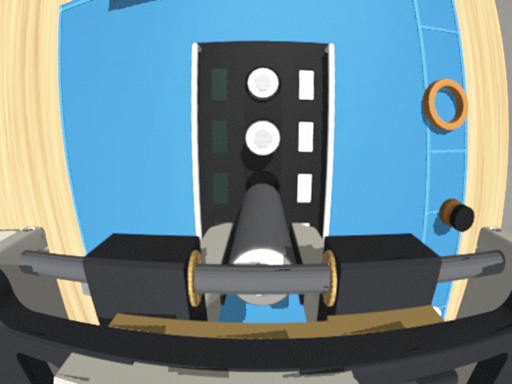

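View pics/s3.png

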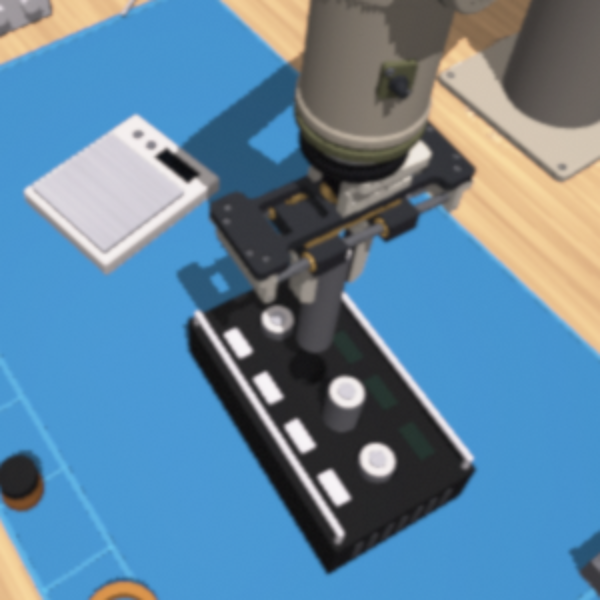

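The cell is held upright and clear, with its empty well at (308,367). Now a second measurement of the pan, from the scene view.

```bash
python3 - <<'E'
import cv2
a=cv2.imread("pics/scene0.png")
cv2.imwrite("pics/s_sc.png",cv2.resize(a[130:220,165:275],None,fx=6,fy=6,interpolation=cv2.INTER_CUBIC))
E
```

```text
(no output)
```

View pics/s_sc.png

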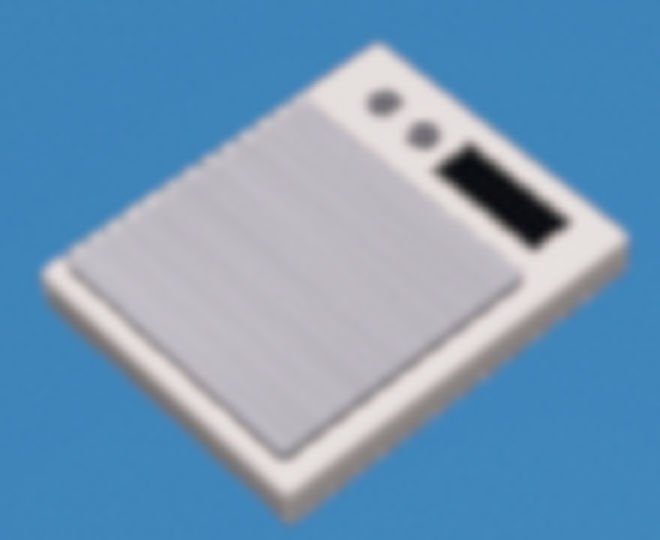

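```bash
python3 - <<'E'
from h import *
s=optics.read_camera("scene")
r=[at(s,(x+.5)/6-.5+165,(y+.5)/6-.5+130,.032) for x,y in [(68,264),(310,95),(524,278),(284,458)]]
print(np.array(r),np.mean(r,0),[np.linalg.norm(r[i]-r[i-1]) for i in range(4)])
E
python3 -m inch '[[[10,0,2,0,0.003,0],[20,0,4,0,0,0],[25,0,5,0,0,0],[25,0,5,0,0,0],[25,0,5,0,0,0],[25,0,5,0,0,0],[20,0,4,0,0,0],[10,0,2,0,0,0]]]' 0 35
```

```text
[[ 0.647  -0.2154  0.032 ]
 [ 0.5238 -0.2398  0.032 ]
 [ 0.5044 -0.1109  0.032 ]
 [ 0.624  -0.089   0.032 ]] [ 0.5748 -0.1638  0.032 ] [np.float64(0.12848920248262602), np.float64(0.12561973934750256), np.float64(0.13037166867399008), np.float64(0.121594461833899)]
t: 7.9
tool_pos: [0.5584, -0.005, 0.2196]
orientation: [-1.169, 1.27, -1.271]
force: [0.3, 0.6, -3.2]
opening: 0.0324
```

```bash
python3 -m inch '[[[10,0,2,0,0,0],[20,0,4,0,0,0],[25,0,5,0,0,0],[29,0,5,0,0,0],[29,0,5,0,0,0],[25,0,5,0,0,0],[15,0,2,0,0,0],[6,0,1,0,0,0]]]' 0 35
python3 - <<'E'
from h import *
plan([.5745,-.1655,.13],-.082)
t=optics.read_camera("scene"); cv2.imwrite("pics/s4.png",cv2.resize(t["image"][20:270,110:410],None,fx=2.3,fy=2.3))
E
```

```text
t: 8.9
tool_pos: [0.5742, -0.1649, 0.2195]
orientation: [-1.169, 1.27, -1.27]
force: [-0.0, 0.4, -3.7]
opening: 0.0324
t 8.9 pos [ 0.5742 -0.1649  0.2195] q [-0.3655  0.1269  1.505   0.0001  1.51   -0.2828]
R
 [[-0.0826 -0.0003  0.9966]
 [-0.9966  0.0002 -0.0826]
 [-0.0001 -1.     -0.0003]]
turn(tool) [ 0.0003 -0.0007 -0.0001] shift now-axes mm [ 0.6087 89.4737  0.4013] shift target-axes mm [ 0.5955 89.4739  0.3717]
force [-0.0429  0.4213 -3.666 ] open 0.03240073208138407
```

View pics/s4.png

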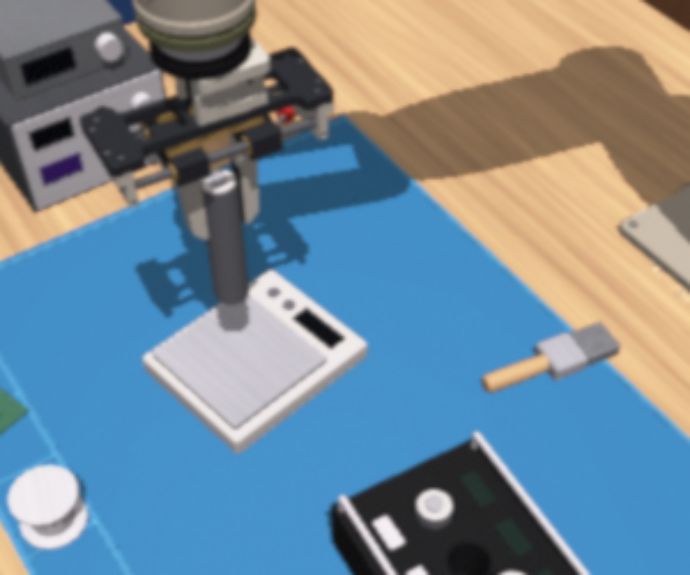

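The cell hangs upright over the pan at (230,320). Contact is expected at TCP z of about 0.1286. I'll go down 84 mm, then feel for the pan.

```bash
python3 -m inch '[[[0,8,0,0,0,0],[0,15,0,0,0,0],[0,18,0,0,0,0],[0,16,0,0,0,0],[0,13,0,0,0,0],[0,9,0,0,0,0],[0,5,0,0,0,0],[0,0,0,0,0,0]]]' 0 35
python3 - <<'E'
from h import *
plan([.5745,-.1655,.1286],-.082)
t=optics.read_camera("scene"); cv2.imwrite("pics/s5.png",cv2.resize(t["image"][90:230,150:290],None,fx=4.2,fy=4.2,interpolation=cv2.INTER_CUBIC))
E
```

```text
t: 9.95
tool_pos: [0.5742, -0.1641, 0.1355]
orientation: [-1.169, 1.27, -1.269]
force: [0.2, -0.8, -2.7]
opening: 0.0325
t 9.95 pos [ 0.5742 -0.1641  0.1355] q [-0.3642  0.1822  1.5996 -0.      1.36   -0.2821]
R
 [[-0.082  -0.0002  0.9966]
 [-0.9966  0.0001 -0.082 ]
 [-0.0001 -1.     -0.0002]]
turn(tool) [ 0.0002 -0.0001 -0.0001] shift now-axes mm [1.3891 6.9027 0.381 ] shift target-axes mm [1.3888 6.9029 0.3794]
force [ 0.174  -0.8231 -2.7344] open 0.03246418715735691
```

View pics/s5.png

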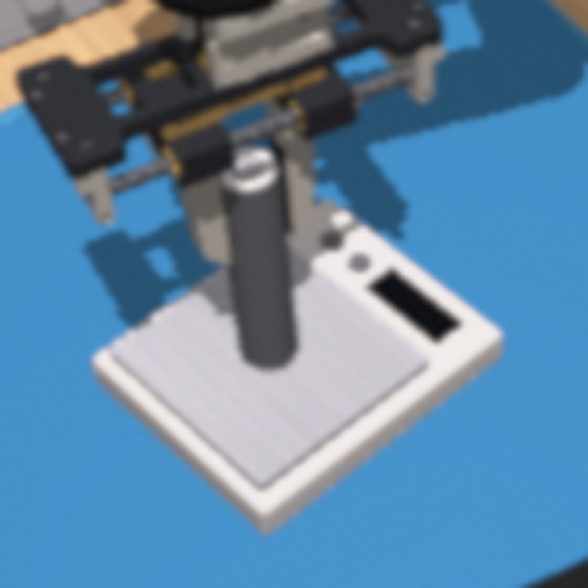

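The cell's foot is at (268,350), close to the pan's middle and just above it.

```bash
python3 -m inch '[[[1,2,0,0,0,0],[0,2,0,0,0,0],[0,1,0,0,0,0],[0,0,0,0,0,0]]]' 0 35
python3 -m inch '[[[0,1,0,0,0,0],[0,0,0,0,0,0],[0,0,0,0,0,0]]]' 0 35
```

```text
t: 10.5
tool_pos: [0.5741, -0.165, 0.1305]
orientation: [-1.169, 1.269, -1.269]
force: [-0.6, -0.0, -3.0]
opening: 0.0323
t: 10.88
tool_pos: [0.5742, -0.1651, 0.1297]
orientation: [-1.169, 1.269, -1.269]
force: [-0.5, 0.1, -3.7]
opening: 0.032
```

```bash
python3 -m inch '[[[0,0.7,0,0,0,0],[0,0,0,0,0,0],[0,0,0,0,0,0]]]' 0 35
python3 -m inch '[[[0,0.7,0,0,0,0],[0,0,0,0,0,0],[0,0,0,0,0,0]]]' 0 35
```

```text
t: 11.25
tool_pos: [0.5742, -0.1651, 0.1289]
orientation: [-1.169, 1.269, -1.269]
force: [1.0, -0.4, -4.2]
opening: 0.033
t: 11.62
tool_pos: [0.5744, -0.1651, 0.1286]
orientation: [-1.169, 1.269, -1.27]
force: [-1.5, 0.2, 1.3]
opening: 0.0326
```

Contact: the vertical force went from about −4 N to +1.3 N at z = 0.1286, as predicted. I'll ease the grip, then open.

```bash
python3 -m inch '[[[0,0,0,0,0,0],[0,0,0,0,0,0],[0,0,0,0,0,0]]]' 0 5
python3 -m inch '[[[0,0,0,0,0,0],[0,0,0,0,0,0],[0,0,0,0,0,0],[0,0,0,0,0,0]]]' 40 5
python3 -m inch '[[[0,0,0,0,0,0],[0,0,0,0,0,0],[0,0,0,0,0,0],[0,0,0,0,0,0]]]' 85 5
python3 - <<'E'
from h import *
t=optics.read_camera("wrist"); cv2.imwrite("pics/w6.png",t["image"])
t=optics.read_camera("scene"); cv2.imwrite("pics/s6.png",cv2.resize(t["image"][90:230,150:290],None,fx=4.2,fy=4.2,interpolation=cv2.INTER_CUBIC))
E
```

```text
t: 12.0
tool_pos: [0.5744, -0.1652, 0.1286]
orientation: [-1.169, 1.269, -1.27]
force: [-1.3, 0.6, 1.7]
opening: 0.0327
t: 12.5
tool_pos: [0.5742, -0.165, 0.1282]
orientation: [-1.169, 1.269, -1.269]
force: [-0.9, 0.2, -0.4]
opening: 0.0401
t: 13.0
tool_pos: [0.5742, -0.1651, 0.1282]
orientation: [-1.169, 1.269, -1.269]
force: [-0.2, -0.7, 0.3]
opening: 0.0755
```

View pics/w6.png

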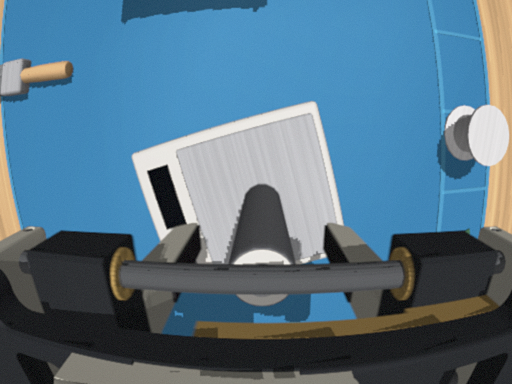

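View pics/s6.png

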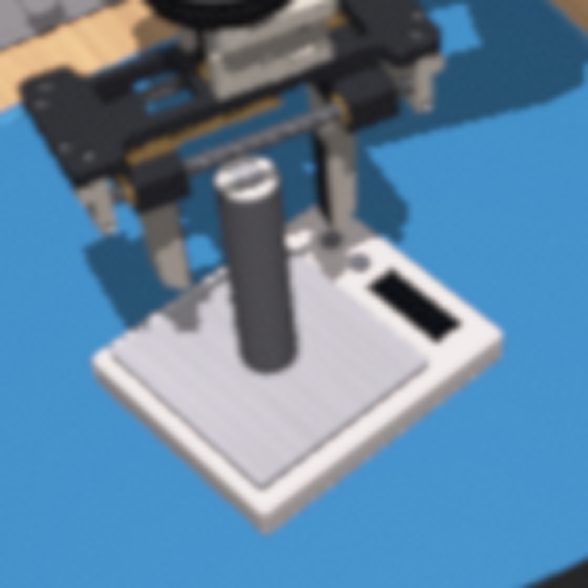

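The cell stands free and the fingers are open to both sides. Retracting straight up and checking again.

```bash
python3 -m inch '[[[0,-5,0,0,0,0],[0,-15,0,0,0,0],[0,-20,0,0,0,0],[0,-20,0,0,0,0],[0,-20,0,0,0,0],[0,-10,0,0,0,0],[0,-5,0,0,0,0],[0,0,0,0,0,0]]]' 93
python3 -m inch '[[[10,0,0,0,0,0],[-40,0,0,0,0,0],[-55,0,0,0,0,0],[-55,0,0,0,0,0],[-40,0,0,0,0,0],[-20,0,0,0,0,0],[0,0,0,0,0,0],[0,0,0,0,0,0]]]' 93
python3 - <<'E'
from h import *
t=optics.read_camera("top"); cv2.imwrite("pics/t7.png",cv2.resize(t["image"][140:270,250:390],None,fx=4,fy=4,interpolation=cv2.INTER_CUBIC))
t=optics.read_camera("scene"); cv2.imwrite("pics/s7.png",cv2.resize(t["image"][90:230,150:290],None,fx=4.2,fy=4.2,interpolation=cv2.INTER_CUBIC))
E
```

```text
t: 14.1
tool_pos: [0.5741, -0.1651, 0.2231]
orientation: [-1.169, 1.27, -1.269]
force: [-0.3, -0.1, -0.8]
opening: 0.0931
t: 15.1
tool_pos: [0.5906, 0.0328, 0.223]
orientation: [-1.17, 1.27, -1.27]
force: [0.1, 0.2, 0.9]
opening: 0.0929
```

View pics/t7.png

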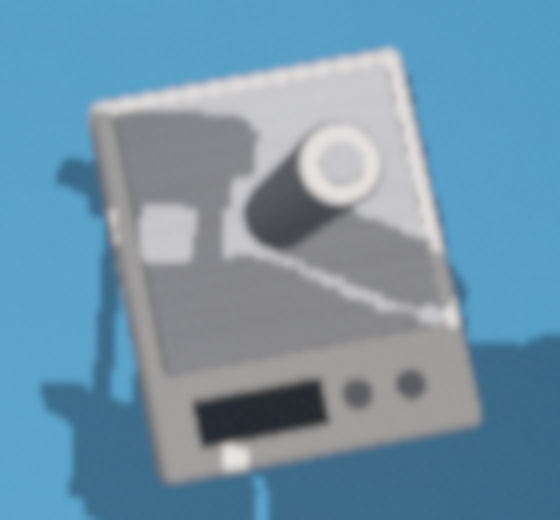

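View pics/s7.png

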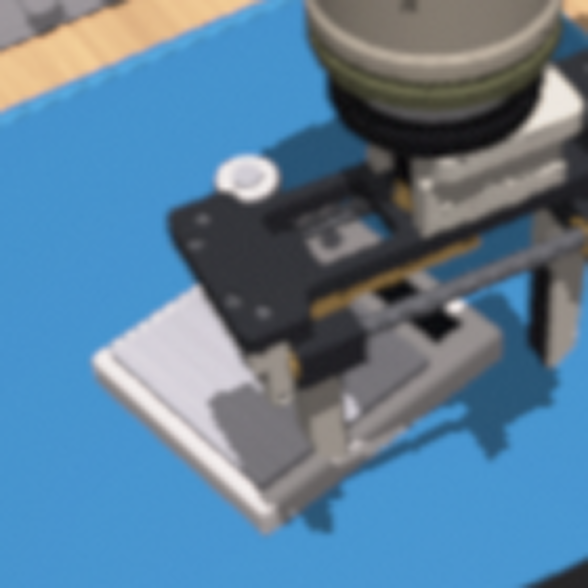

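Both views still have the cell standing: its top is at (340,165) in the top crop and the foot at about (283,220). Checking the numbers.

```bash
python3 - <<'E'
from h import *
t=optics.read_camera("top"); 
o=lambda x,y:((x+.5)/4-.5+250,(y+.5)/4-.5+140)
p=at(t,*o(340,165),.172); print(p, np.linalg.norm((p-[.574,-.1684,.172])[:2]))
f=lambda x,y,z:(proj(t,[[x,y,z]])[0]-[250,140])*4
print("base expected px",f(p[0],p[1],.032))
s=optics.read_camera("scene"); q=at(s,(247.5)/4.2-.5+150,(178.5)/4.2-.5+90,.172); print(q,np.linalg.norm((q-[.5748,-.1638,.172])[:2]))
st=monitor.read_state(); print(st["t"],st["dq"],st["force"])
E
```

```text
[ 0.5737 -0.1662  0.172 ] 0.0021858880034375115
base expected px [273.7162 217.39  ]
[ 0.5758 -0.1625  0.172 ] 0.0016209113123607718
15.3 [ 0.0064 -0.0017  0.0015  0.0026 -0.0015  0.0033] [-0.7196  0.0621  0.0608]
```

```bash
python3 -c "
from plant import robot
print(robot.close_job())"
```

```text
the job is handed in; nothing more can be done
None
```

The long cell is standing on the scale's pan, released, and I handed the job in after about 15 s of robot time. It came straight up out of its well, second from the scale end. I lowered it until the wrist force showed contact at the expected height, then eased the grip and opened the fingers.

- **Position:** the top and scene cameras each put the cell's top about 2 mm from the pan centre that the same camera measured. It looks upright in both views. The tool was at the predicted contact height, within the measurement noise.
- **Robot:** it is clear of everything, and the wrist force was only about 0.7 N of noise.
- **Disagreement:** the top and scene cameras differed by about 4 mm in y on the cell and the pan, and the wrist camera differed from the top by 5 mm on the cell. This is in line with the stated calibration of about 2 mm each. I aimed between the readings, and the pan allows 25 mm.
- **Not checked closely:** I judged uprightness only by eye. The cell's foot in the last top view was within about 10 enlarged pixels (a few mm) of where an exactly vertical cell would put it.

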